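Empty and reload the deburring shaker

ROBOT

A 6-joint arm with a two-finger parallel gripper is mounted at the origin on the work surface. World frame = base frame: x ahead of the robot, y to its left, z up, the work surface at z = 0. Lengths are in m, angles in rad, forces in N, time in s.
With the tool pointing down it reaches from about 0.4 to 0.825 m from the base axis. Payload 7 kg.
Tool frame: the origin (TCP) lies at the very end of the fingers, on their centre line; the grasp point (between the pads) lies 19 mm behind it; z points along the fingers, y is the line along which they close (so a half turn about z gives the same grasp; the last joint's range is limited). The gripper opens to 85 mm and grips with 20 to 120 N. Pads are 22 mm wide; open, the fingers measure 114 mm over their backs; the gripper's body (76 mm by 85 mm) begins 54 mm behind the grasp point. The pads swing forward as they close: fully open they stand 13 mm farther back than shut.
Start: joints at [-1.054, 0.359, 0.012, 0, -1.224, -0.288], TCP at [0.153, -0.657, 0.196] pointing down, gripper open.
Joint ranges: [-3.07, 3.07], [-1.43, 2.12], [-1.02, 1.25], [-3.03, 1.67], [-3.05, -0], [-3.03, 3.03]. Speed limits (rad/s): [2.39, 2.39, 3.01, 3.14, 3.14, 3.14].

INTERFACE

Orientations are given as a unit quaternion [x, y, z, w].
In Python, from cell import ctrl, hand, imaging, job gives the robot as it stands. The module is installed in compiled form; this text tells all that it offers. Calls block until the motion is done:
- ctrl.movep(position, orientation): joint-space move of the TCP to a pose.
- ctrl.servo_line(position, feed=0.15, ori=None, contact_N=None): straight line of the TCP; ori=None keeps the orientation; feed is the mean speed in m/s. With contact_N (N) it stops when the force on the tool has changed by that much, and returns True; else False.
- ctrl.set_joints(angles): joint-space move.
- hand.gripper_to(opening, force=None): finger opening in m; force is the grip in N (None keeps the last); returns when the fingers have stopped.
- ctrl.hold(seconds).
- ctrl.inverse_kinematics(position, orientation): joint angles nearest the present ones, or None.
- ctrl.state(): the state.
- imaging.capture(name): name is "scene" or "top" or "wrist"; returns (picture, depth): 480x640x3 uint8, red, green, blue; 480x640 float32, m along the optical axis (not along the pixel's ray), 0 where there is no reading.
- imaging.camera_params(name): a dict with "fx", "fy", "cx", "cy" (pixels), "xyz" and "attitude" of the camera in the world. Camera axes: x right, y down, z forward; pixel columns grow to the right and rows downward; lengths in m; the calibration is good to about 2 mm. A picture is of the moment at which its call begins: read the wrist's pose just before it. camera_params takes no time and is no camera call; for the wrist camera it gives the pose at the moment of the call.
A pose or a line that the arm cannot do raises ctrl.PlanningError and nothing moves.
- job.job_done(): hands the job in; it is judged then, once.
The state is a dict: "time": time; "qpos": joint angles; "joint_vel": joint speeds; "tau": joint torques, N m; "tool_pos": TCP position; "tcp_rot": TCP orientation; "force": force on the tool from outside, world axes, zero at the start; "ft_torque": the same for the moment, N m; "grip_width": finger opening in m; "grasp_force": force on a finger pad.
Only numpy, scipy, OpenCV 4.12 (cv2) and the standard library are available. Lean on these libraries where they do the work, as an engineer would, in place of code of your own. Each camera call takes 0.05 s, during which the arm holds its last target. There are 200 camera calls.

TASK

The batch in the deburring shaker is finished: turn its speed dial fully anticlockwise to off, lower the tub's end gate all the way, then tip the tub by its rear handle so that all the finished cases slide out over the gate into the steel pan - do not pick them out of the tub. Set the tub back down level and shut the gate, then load every raw case from the blue tray into the tub for the next run; leave everything else on the bench where it is.

Things in the scene. Friction and masses are not known exactly. Their poses are not given: they have to be found in the camera images.
- dial (a joint): Speed dial of the shaker, in rad: 0 = off, against the anticlockwise end stop; grows clockwise seen from above, to 2.6 at full speed. Stays where it is left; needs about 0.05 N m.
- dial_grip (a point): Point on the dial's vertical axis at the height to grip. The dial is a 44 mm disc with an upright bar, 42 mm long, 14 mm thick, 32 mm tall, its top 7 mm above this point. The bar lies along this point's x axis (white pointer end at -x) and turns with the dial. It sits on a grey controller box 130 x 100 x 90 mm fixed to the bench left of the shaker.
- tub (a joint): Tilt of the shaker's tub, rad: 0 = level on its buffers; grows as its rear is lifted, to a stop at 0.95. A slow damper lets a released tub sink back level by itself in 3 to 6 s. Lifting takes 4 to 12 N at the handle. Parts begin to slide at 0.45 to 0.63 rad. Below the tub, a grey base and sprung deck reach from 5 to 215 mm behind the hinge line, 75 mm either side, 104 mm high.
- tub_in (a point): Centre of the tub's floor, 120 mm above the bench when level; x along the tub out of its gate end, y across, z up; tips with the tub. The green tub, open-topped, is 185 (x) x 125 mm (y) inside, with 5 mm walls 52 mm high on both sides and the rear; the gate closes the fourth side. Tub and gate both hinge about the line along y at floor level through x = +92.5 mm, which stays in place.
- tub_handle (a point): Middle of the lifting handle at the tub's rear: a round bar 12 mm thick (15 mm with its black sleeve), 100 mm long along the tub's y, 45 mm clear of the rear wall, 235 mm behind and 35 mm above the hinge line. It can be pinched from above, and turns in the fingers if not gripped too hard.
- gate (a joint): Angle of the tub's end gate, in rad: 0 = shut (upright), 1.57 to 1.6 = fully lowered against its stop, lying level with the floor as a lip. It swings outward and down about the tub's hinge line, and its stiff hinge (about 0.1 N m) holds it wherever it is left.
- gate_handle (a point): Grip point in the middle of the gate's side handle: a black sleeve 16 mm thick, 46 mm long, along the tub's y, standing out past the tub's wall on the robot's side (tub's -y) at the gate's upper edge. 104 mm from the tub's middle plane; gate shut, 46 mm above and 2.5 mm outside the hinge line. It follows a 46 mm arc about the hinge line and turns in the fingers. Gate plate: 135 x 52 x 5 mm.
- pan: Loose square steel catch pan, 200 x 200 x 45 mm, wall and floor 3 mm, 0.8 kg, standing on the bench before the gate end of the shaker, its near wall about 25 mm from the hinge line, placed to catch what slides over the gate. Origin at the centre of its underside, axes along its sides.
- bin: Blue parts tray fixed to the bench, 227 x 155 mm, walls 22 mm high and 3 mm thick, floor 3 mm: six compartments, three along its x (74 mm apart) and two along its y (76 mm apart). Its walls are lower than the cases in it (tops 37 mm above the bench). Origin at the centre of its underside.
- done1: A rectangular sheet-steel latch case, plain grey, 45 (its x) x 26 (its y) x 34 mm (its z), 60 g, open at both x ends, two screw holes in its top. Origin at its centre (17 mm above its support as it starts). One of the 2 to 4 finished cases lying in the tub at the start.
- done2: A rectangular sheet-steel latch case, plain grey, 45 (its x) x 26 (its y) x 34 mm (its z), 60 g, open at both x ends, two screw holes in its top. Origin at its centre (17 mm above its support as it starts). One of the 2 to 4 finished cases lying in the tub at the start.
- done3: A rectangular sheet-steel latch case, plain grey, 45 (its x) x 26 (its y) x 34 mm (its z), 60 g, open at both x ends, two screw holes in its top. Origin at its centre (17 mm above its support as it starts). One of the 2 to 4 finished cases lying in the tub at the start.
- done4: A rectangular sheet-steel latch case, plain grey, 45 (its x) x 26 (its y) x 34 mm (its z), 60 g, open at both x ends, two screw holes in its top. Origin at its centre (17 mm above its support as it starts). One of the 2 to 4 finished cases lying in the tub at the start.
- raw1: A rectangular sheet-steel latch case, plain grey, 45 (its x) x 26 (its y) x 34 mm (its z), 60 g, open at both x ends, two screw holes in its top. Origin at its centre (17 mm above its support as it starts). One of the 2 to 4 raw cases, each standing in its own compartment of the blue tray at the start.
- raw2: A rectangular sheet-steel latch case, plain grey, 45 (its x) x 26 (its y) x 34 mm (its z), 60 g, open at both x ends, two screw holes in its top. Origin at its centre (17 mm above its support as it starts). One of the 2 to 4 raw cases, each standing in its own compartment of the blue tray at the start.
- raw3: A rectangular sheet-steel latch case, plain grey, 45 (its x) x 26 (its y) x 34 mm (its z), 60 g, open at both x ends, two screw holes in its top. Origin at its centre (17 mm above its support as it starts). One of the 2 to 4 raw cases, each standing in its own compartment of the blue tray at the start.
- raw4: A rectangular sheet-steel latch case, plain grey, 45 (its x) x 26 (its y) x 34 mm (its z), 60 g, open at both x ends, two screw holes in its top. Origin at its centre (17 mm above its support as it starts). One of the 2 to 4 raw cases, each standing in its own compartment of the blue tray at the start.
- turn1: Brass thumb-turn (bystander), 28 mm across, 27 mm tall, in a compartment of the blue tray. Origin at the centre of its underside.
- turn2: Brass thumb-turn like turn1 (bystander), in another compartment.
- screwdriver: Screwdriver with a black handle lying on the bench between the robot and the pan (bystander), about 200 mm long.
- bottle: Closed drinking bottle, 64 mm across, 190 mm tall (bystander), right rear of the bench.
- wrench: Steel wrench lying on the bench between the robot and the shaker (bystander), about 180 mm long.
- grease: White grease jar, 60 mm across, 70 mm tall (bystander), left of the shaker.
- dish: Shallow round steel dish of screws, 124 mm across, 18 mm tall (bystander), beyond the pan.
There are look-alikes about, which are no part of the job. What is shaped like the raw1 but red or yellow is not meant.

How it is judged:
On the way, in this order (a step that is already met when the one before it is completed fails the run):
1. the speed dial is turned off, to its anticlockwise stop (value of joint dial below 0.1 rad), for 0.2 s.
2. the gate is fully lowered while the tub is level (value of joint gate above 1.42 rad and value of joint tub below 0.08 rad), for 0.2 s.
3. the tub is tipped with the gate down, and every finished case has slid out past the gate end (value of joint tub above 0.4 rad and value of joint gate above 1.3 rad and x of each of done1, done2, done3, done4 in the frame of tub_in above 0.12 m), for 0.2 s.
4. the tub is back down level and its gate is shut (value of joint tub below 0.06 rad and value of joint gate below 0.1 rad), for 0.2 s.
At the end, for the whole second after the job is handed in: Dial off (below 0.1 rad), tub level (below 0.06 rad), gate shut (below 0.1 rad); each finished case's centre over the pan's floor, under 90 mm up, each raw case's centre over the tub's floor, under 75 mm up, all at rest (below 0.03 m/s) (all of step 4 and value of joint dial below 0.1 rad and x of done1 in the frame of pan between -0.1 and 0.1 m and y of done1 in the frame of pan between -0.1 and 0.1 m and z of done1 in the frame of pan between 0 and 0.09 m and linear speed of each of done1, done2, done3, done4, raw1, raw2, raw3, raw4 below 0.03 m/s and x of done2 in the frame of pan between -0.1 and 0.1 m and y of done2 in the frame of pan between -0.1 and 0.1 m and z of done2 in the frame of pan between 0 and 0.09 m and x of done3 in the frame of pan between -0.1 and 0.1 m and y of done3 in the frame of pan between -0.1 and 0.1 m and z of done3 in the frame of pan between 0 and 0.09 m and x of done4 in the frame of pan between -0.1 and 0.1 m and y of done4 in the frame of pan between -0.1 and 0.1 m and z of done4 in the frame of pan between 0 and 0.09 m and x of raw1 in the frame of tub_in between -0.0925 and 0.0925 m and y of raw1 in the frame of tub_in between -0.0625 and 0.0625 m and z of raw1 in the frame of tub_in between 0 and 0.075 m and x of raw2 in the frame of tub_in between -0.0925 and 0.0925 m and y of raw2 in the frame of tub_in between -0.0625 and 0.0625 m and z of raw2 in the frame of tub_in between 0 and 0.075 m and x of raw3 in the frame of tub_in between -0.0925 and 0.0925 m and y of raw3 in the frame of tub_in between -0.0625 and 0.0625 m and z of raw3 in the frame of tub_in between 0 and 0.075 m and x of raw4 in the frame of tub_in between -0.0925 and 0.0925 m and y of raw4 in the frame of tub_in between -0.0625 and 0.0625 m and z of raw4 in the frame of tub_in between 0 and 0.075 m); the robot touches nothing.
It fails at once if the tub is tipped while its gate is not down (value of joint tub above 0.2 rad and value of joint gate below 1.1 rad).
It fails at once if a finished case is handled in the tub instead of being tipped out ((contact force between the fingers and done1 above 1 N and x of done1 in the frame of tub_in between -0.0925 and 0.0925 m and y of done1 in the frame of tub_in between -0.0675 and 0.0675 m and z of done1 in the frame of tub_in between 0 and 0.08 m) or (contact force between the fingers and done2 above 1 N and x of done2 in the frame of tub_in between -0.0925 and 0.0925 m and y of done2 in the frame of tub_in between -0.0675 and 0.0675 m and z of done2 in the frame of tub_in between 0 and 0.08 m) or (contact force between the fingers and done3 above 1 N and x of done3 in the frame of tub_in between -0.0925 and 0.0925 m and y of done3 in the frame of tub_in between -0.0675 and 0.0675 m and z of done3 in the frame of tub_in between 0 and 0.08 m) or (contact force between the fingers and done4 above 1 N and x of done4 in the frame of tub_in between -0.0925 and 0.0925 m and y of done4 in the frame of tub_in between -0.0675 and 0.0675 m and z of done4 in the frame of tub_in between 0 and 0.08 m)).
It fails at once if a raw case is put in the tub while its gate is not shut (value of joint gate above 0.3 rad and ((x of raw1 in the frame of tub_in between -0.0925 and 0.0925 m and y of raw1 in the frame of tub_in between -0.0625 and 0.0625 m and z of raw1 in the frame of tub_in between 0 and 0.075 m) or (x of raw2 in the frame of tub_in between -0.0925 and 0.0925 m and y of raw2 in the frame of tub_in between -0.0625 and 0.0625 m and z of raw2 in the frame of tub_in between 0 and 0.075 m) or (x of raw3 in the frame of tub_in between -0.0925 and 0.0925 m and y of raw3 in the frame of tub_in between -0.0625 and 0.0625 m and z of raw3 in the frame of tub_in between 0 and 0.075 m) or (x of raw4 in the frame of tub_in between -0.0925 and 0.0925 m and y of raw4 in the frame of tub_in between -0.0625 and 0.0625 m and z of raw4 in the frame of tub_in between 0 and 0.075 m))).
It fails at once if a bystander is disturbed (moved more than 30 mm) (distance of any of turn1, turn2, screwdriver, bottle, wrench, grease, dish from where it was at the start of the episode above 0.03 m).
Of done1, done2, done3, done4 only 2 to 4 are there at a start; the rules pass over those that are not, and their reading is None.
Of raw1, raw2, raw3, raw4 only 2 to 4 are there at a start; the rules pass over those that are not, and their reading is None.
At some moment in a run one of raw1, raw2, raw3, raw4 may be knocked a few centimetres aside while the robot is not near it.
Once in a run the grip may slacken for a moment while it holds something.
It also fails if it takes over 210 s, if anything falls off the work surface, if the arm or the gripper's body presses on something with over 40 N, if the wrist force passes 120 N, or if a joint passes its speed limit or range.

## Working session

There is one attempt and no reset: what is moved stays moved. The work goes in short steps, each a Python script; the robot and the scene stay as the last script left them, time stands still between calls to the robot, and variables do not carry over. Pictures are saved under pics/ and viewed, at most 17 in all, crops included, and the job is handed in when it is done.

```bash
mkdir -p pics
cat > h.py <<'E'
import numpy as np, cv2
from scipy.spatial.transform import Rotation as R
from cell import ctrl, hand, imaging, job
def cloud(name):
    p=imaging.camera_params(name); im,d=imaging.capture(name)
    v,u=np.mgrid[:480,:640]
    c=np.stack([(u-p['cx'])/p['fx']*d,(v-p['cy'])/p['fy']*d,d],-1)
    a=np.array(p['attitude'])
    M=a if a.shape==(3,3) else R.from_quat(a).as_matrix()
    w=c@M.T+np.array(p['xyz']); w[d==0]=np.nan
    return im,d,w
def save(n,im): cv2.imwrite('pics/'+n,cv2.cvtColor(im,cv2.COLOR_RGB2BGR))
def down(yaw): # tool z down; tool y (closing line) at angle yaw from world y... 
    return (R.from_euler('z',yaw)*R.from_euler('x',np.pi)).as_quat()
def st(): 
    s=ctrl.state(); print('t%.1f'%s['time'],np.round(s['tool_pos'],4),'w%.4f'%s['grip_width'],'gf%.1f'%s['grasp_force'],'F',np.round(s['force'],1)); return s
E
python3 - <<'E'
from h import *
for n in('top','scene'):
    im,d,w=cloud(n); save(n+'0.png',im); np.save('/tmp/'+n,w)
    print(n,imaging.camera_params(n))
s=st(); print(s['tcp_rot'],s['qpos'])
E
```

```text
top {'fx': 586.7427315648774, 'fy': 586.7427315648774, 'cx': 320.5444437271424, 'cy': 234.49431160244004, 'xyz': array([0.42908344, 0.04316095, 1.35466175]), 'attitude': array([ 0.7124607 , -0.70072868,  0.02804741, -0.0243394 ])}
scene {'fx': 533.5320516210518, 'fy': 533.5320516210518, 'cx': 324.21344738869743, 'cy': 249.40651204133334, 'xyz': array([1.07569769, 0.71937603, 0.95928569]), 'attitude': array([ 0.3109636 ,  0.86111846, -0.38183474, -0.12640754])}
t0.1 [ 0.153  -0.6569  0.1952] w0.0851 gf0.0 F [-0.8 -0.3 -0.6]
[-1.14098298e-01  9.93469181e-01  7.35393990e-04 -1.54139320e-04] [-1.05387986e+00  3.59314748e-01  1.11335887e-02 -3.11108054e-04
 -1.22408917e+00 -2.88115822e-01]
```

View pics/top0.png

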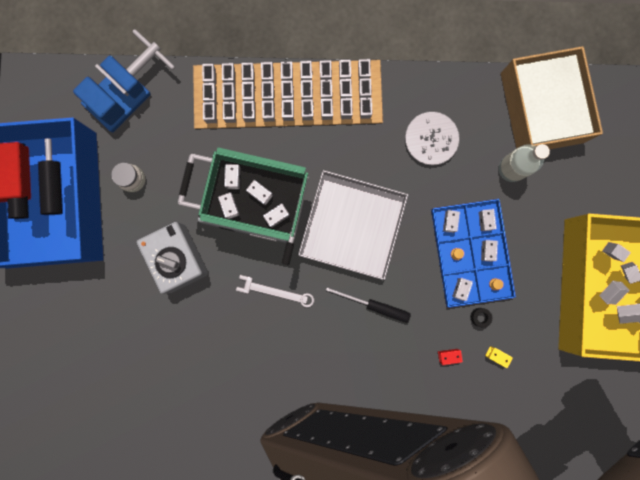

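View pics/scene0.png

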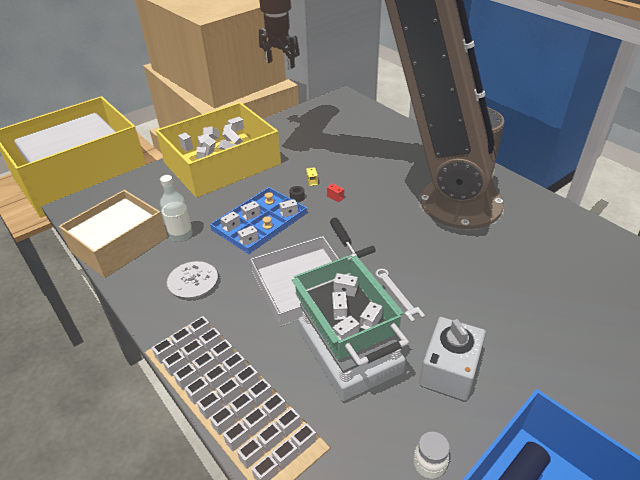

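The scene is seen from above, with image up = +x and left = +y.

- **Finished cases** in the green tub: (231,177), (259,191), (229,206), (275,215).
- **Raw cases** in the blue tray: (452,221), (489,219), (490,250), (464,289).
- **Brass turns** in the tray, to leave alone: (458,254), (496,285).
- **Could be mistaken for raw cases:** red (451,357), yellow (499,357), the grey parts in the yellow box (616,255 and nearby), and the cases on the wooden board (200–370, 65–120). I choose only the four in the blue tray.
- **Other items:** the dial is at (168,262), the tub handle at (188,182) and the gate handle near (291,248).

```bash
cat > m.py <<'E'
from h import *
w=np.load('/tmp/top.npy'); im=cv2.cvtColor(cv2.imread('pics/top0.png'),cv2.COLOR_BGR2RGB).astype(int)
def rect(m,n):
    m=cv2.morphologyEx(m.astype(np.uint8),cv2.MORPH_OPEN,np.ones((2,2)))>0
    p=w[m][:,:2].astype(np.float32); c,s,a=cv2.minAreaRect(p*1000); print(n,len(p),np.round(c,1),np.round(s,1),'ang%.1f'%a,'z%.3f'%np.nanmedian(w[m][:,2])); return c,s,a
def box(x0,x1,y0,y1):
    m=np.zeros((480,640),bool); m[y0:y1,x0:x1]=1; return m
z=w[...,2]; g=(im[...,1]>im[...,0]+20)&(im[...,1]>im[...,2]+10)
rect(g&box(195,310,145,250)&(z>.16),'tubrim')
rect(box(175,201,150,212)&(z>.145)&(z<.18),'handle')
rect(box(280,300,236,258)&(z>.15)&(z<.19),'gatehandle')
rect(box(135,205,220,302)&(z>.08)&(z<.097),'box'); rect(box(140,195,235,290)&(z>.113),'dialbar')
rect(box(300,412,168,285)&(z>.035)&(z<.06),'pan')
b=(im[...,2]>im[...,0]+50)
rect(b&box(425,520,195,312)&(z>.01)&(z<.03),'bin')
for i,(u,v) in enumerate([(452,221),(489,219),(490,250),(464,289)]): rect(box(u-16,u+17,v-18,v+19)&(z>.031)&(z<.045),'raw%d'%i)
for i,(u,v) in enumerate([(231,177),(259,191),(229,206),(275,215)]): rect(box(u-14,u+15,v-14,v+15)&(z>.145)&(z<.16),'done%d'%i)
top=cv2.imread('pics/top0.png'); sc=cv2.imread('pics/scene0.png')
A=cv2.resize(top[140:310,130:310],None,fx=2.2,fy=2.2,interpolation=3); B=cv2.resize(sc[310:400,415:490],(374,374),interpolation=3)
o=np.zeros((374,396+374,3),np.uint8); o[:,:396]=A; o[:,396:]=B; cv2.imwrite('pics/c1.png',o)
E
python3 m.py
```

```text
tubrim 1711 [600.5 182.1] [208.  152.1] ang77.3 z0.171
handle 482 [617.1 336.8] [150.3  71.1] ang21.5 z0.160
gatehandle 188 [496.  102.5] [48.4 29.6] ang19.4 z0.172
box 2130 [nan nan] [0. 0.] ang0.0 z0.090
dialbar 152 [457.6 361.4] [45.7 16.9] ang70.3 z0.133
pan 492 [551.5 -41.2] [205.3 205.3] ang75.0 z0.032
bin 1020 [ 490.8 -317.5] [230.6 164.7] ang9.9 z0.016
raw0 234 [ 563.7 -265.6] [34.9 46.2] ang82.9 z0.037
raw1 235 [ 568.  -349.7] [44.2 41.5] ang10.1 z0.037
raw2 236 [ 497.  -352.9] [37.2 43.2] ang83.2 z0.037
raw3 239 [ 408.9 -291.5] [33.5 47.8] ang68.2 z0.036
done0 288 [639.2 222.9] [24.6 49.2] ang87.9 z0.154
done1 276 [604.5 166. ] [43.2 25.5] ang54.6 z0.154
done2 286 [575.8 228.9] [43.1 25. ] ang21.0 z0.154
done3 289 [556.5 139.8] [58.4 38.2] ang60.7 z0.154
```

View pics/c1.png

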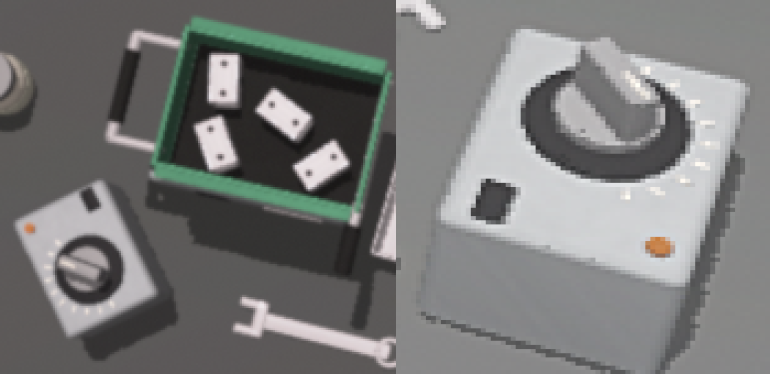

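The close crop confirms the dial. Its white pointer end points left (62,262 in the crop), toward world +y/+x at about 70° azimuth, and the tick scale runs anticlockwise through the bottom to the lower right. Anticlockwise from above is therefore increasing azimuth. I'll go above it and look with the wrist camera.

```bash
cat >> m.py <<'E'
print('--dark')
dk=im.max(-1)<70
rect(dk&box(175,201,150,212)&(z>.14)&(z<.18),'handle')
rect(dk&box(280,300,230,275)&(z>.15)&(z<.19),'gatehandle')
E
python3 m.py | sed -n '/--dark/,$p'
python3 - <<'E'
from h import *
s=ctrl.state()
ctrl.servo_line([.153,-.657,.33])
yaw=np.radians(-109.7)
P=[.4576,.3614,.27]
ctrl.movep(P,down(yaw)); s=st(); print(np.round(s['qpos'],2))
im,d,w=cloud('wrist'); save('w1.png',im); np.save('/tmp/w1',w)
m=(w[...,2]>.126)&(w[...,2]<.15)&(np.hypot(w[...,0]-P[0],w[...,1]-P[1])<.04)
p=w[m]; print(m.sum(),cv2.minAreaRect((p[:,:2]*1000).astype(np.float32)),np.median(p[:,2]))
E
```

```text
--dark
handle 243 [639.8 326.2] [40.5 87.6] ang77.0 z0.160
gatehandle 171 [480.  101.3] [12.3 52.2] ang69.3 z0.172
t4.8 [0.458 0.361 0.27 ] w0.0855 gf0.0 F [-0.1 -0.6 -0.4]
[ 1.    0.17 -0.08  0.   -1.32 -1.35]
990 ((457.3666687011719, 357.9170227050781), (41.17950439453125, 13.946737289428711), 70.43905639648438) 0.13325717763142345
```

View pics/w1.png

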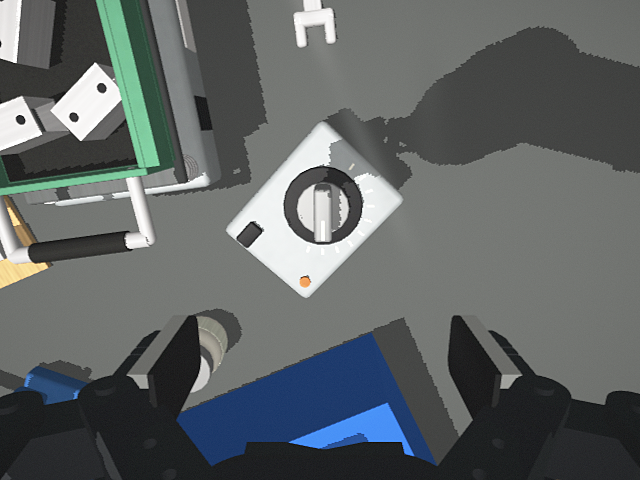

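The wrist view shows the dial bar at (323,212) with its white end at the bottom; it measures 41 x 14 mm, centre (0.457, 0.358), top z 0.133, as expected. The tub handle sleeve is at (85,247).

Run:
```python
from h import *
w=np.load('/tmp/w1.npy'); im=cv2.imread('pics/w1.png')
m=(im.max(-1)<70)&(w[...,2]>.148)&(w[...,2]<.17); m[:,200:]=0; m[:225]=0; m[265:]=0
p=w[m]; print('handle',cv2.minAreaRect((p[:,:2]*1000).astype(np.float32)),np.percentile(p[:,2],95))
yaw=np.radians(-109.6); hand.gripper_to(.05,force=40)
ctrl.servo_line([.4574,.3588,.107],feed=.1,ori=down(yaw)); hand.gripper_to(0,force=40); s=st()
if s['grip_width']<.008: raise SystemExit
t0=np.array(s['ft_torque'])
q=np.array(s['qpos'])
for i in range(34):
    q[5]+=.08; ctrl.set_joints(q); s=ctrl.state()
    dt=np.array(s['ft_torque'])-t0
    print(i,np.round(dt,2),np.round(s['force'],1),'%.3f'%s['qpos'][5],'%.1f'%s['time'],end='|')
    if abs(dt[2])>.45: break
```

```text
handle ((626.5936889648438, 316.1252746582031), (15.12897777557373, 71.84844970703125), 77.2977066040039) 0.16256301147291802
t7.7 [0.4574 0.3588 0.107 ] w0.0001 gf0.0 F [-0.1  0.1  0.1]
```

Run:
```python
from h import *
st(); im,d,w=cloud('wrist'); save('w2.png',im); im2,d,w=cloud('scene')
save('s2.png',np.hstack([cv2.resize(im,(400,300)),cv2.resize(im2[230:410,400:560],(340,300))]))
```

```text
t7.7 [0.4574 0.3588 0.107 ] w0.0001 gf0.0 F [-0.1  0.1  0.1]
```

View pics/s2.png

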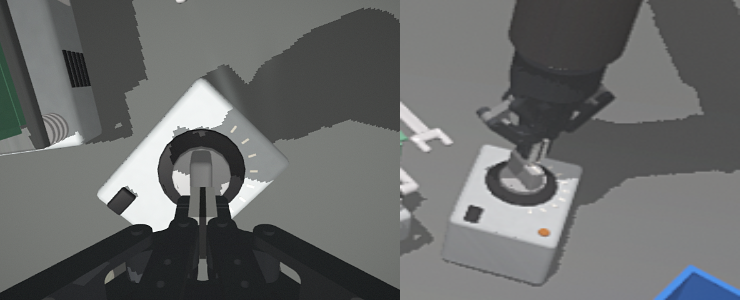

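Run:
```python
from h import *
p=imaging.camera_params('wrist'); print(p); im,d,w=cloud('wrist')
for v in range(230,400,10): print(v,np.round(w[v,310:336:6],3).tolist())
```

```text
{'fx': 421.88992390063896, 'fy': 421.88992390063896, 'cx': 323.939432780599, 'cy': 245.32157045221717, 'xyz': array([0.43277988, 0.29191276, 0.28441198]), 'attitude': array([0.16831737, 0.97552333, 0.13951731, 0.02363067])}
230 [[0.455, 0.335, 0.094], [0.452, 0.336, 0.096], [0.45, 0.337, 0.095], [0.447, 0.338, 0.095], [0.444, 0.339, 0.095]]
240 [[0.455, 0.338, 0.102], [0.453, 0.338, 0.102], [0.45, 0.339, 0.103], [0.448, 0.34, 0.104], [0.445, 0.341, 0.102]]
250 [[0.455, 0.337, 0.12], [0.453, 0.338, 0.119], [0.45, 0.339, 0.119], [0.448, 0.34, 0.12], [0.446, 0.341, 0.118]]
260 [[0.455, 0.338, 0.131], [0.452, 0.339, 0.131], [0.45, 0.34, 0.131], [0.448, 0.34, 0.131], [0.446, 0.341, 0.132]]
270 [[0.456, 0.341, 0.133], [0.454, 0.342, 0.133], [0.451, 0.342, 0.134], [0.449, 0.343, 0.134], [0.447, 0.343, 0.135]]
280 [[0.457, 0.345, 0.132], [0.455, 0.346, 0.132], [0.453, 0.346, 0.134], [0.451, 0.347, 0.134], [0.448, 0.348, 0.133]]
290 [[0.458, 0.348, 0.134], [0.456, 0.349, 0.134], [0.454, 0.35, 0.134], [0.452, 0.351, 0.134], [0.45, 0.352, 0.133]]
300 [[0.457, 0.347, 0.147], [0.455, 0.348, 0.147
[... 427 characters left out ...]
[[0.457, 0.348, 0.175], [0.455, 0.348, 0.175], [0.454, 0.349, 0.175], [0.452, 0.349, 0.176], [0.45, 0.35, 0.175]]
350 [[0.456, 0.347, 0.182], [0.455, 0.348, 0.18], [0.454, 0.35, 0.179], [0.452, 0.35, 0.179], [0.451, 0.351, 0.179]]
360 [[0.456, 0.346, 0.189], [0.455, 0.348, 0.187], [0.455, 0.352, 0.18], [0.453, 0.353, 0.18], [0.45, 0.349, 0.187]]
370 [[0.456, 0.347, 0.192], [0.456, 0.35, 0.187], [0.456, 0.355, 0.18], [0.454, 0.356, 0.179], [0.45, 0.349, 0.192]]
380 [[0.456, 0.347, 0.195], [0.456, 0.352, 0.188], [0.457, 0.358, 0.18], [0.455, 0.359, 0.179], [0.451, 0.35, 0.194]]
390 [[0.456, 0.347, 0.2], [0.457, 0.355, 0.188], [0.458, 0.362, 0.179], [0.457, 0.362, 0.179], [0.453, 0.356, 0.189]]
```

Run:
```python
import cv2
im=cv2.imread('pics/w2.png')[200:440,200:460]; cv2.imwrite('pics/c2.png',cv2.resize(im,None,fx=2.2,fy=2.2,interpolation=2))
```

```text
(no output)
```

View pics/c2.png

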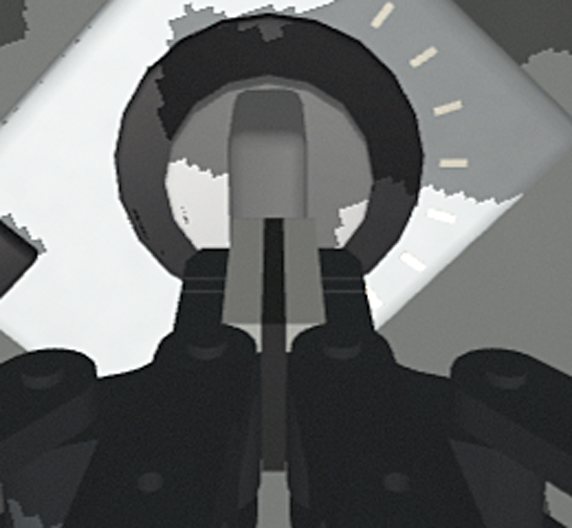

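The picture shows the two grey pads shut at (270,260) with their lower ends apparently above the bar top. They closed over the bar, so the true finger end looks higher than the reported TCP. I'll measure the closed tip in free air.

Run:
```python
from h import *
def tips(tag):
    s=st(); im,d,w=cloud('wrist')
    a=w[240:420,270:380].reshape(-1,3); T=np.array(s['tool_pos']); a=a[(a[:,2]>T[2]-.06)&(np.hypot(a[:,0]-T[0],a[:,1]-T[1])<.06)]
    print(tag,np.round(np.percentile(a[:,2]-T[2],[0,1,5,20]),4),R.from_quat(s['tcp_rot']).as_matrix().round(3).tolist()); return im
ctrl.servo_line([.4574,.3588,.25]); im=tips('closed')
im2,d,w=cloud('scene'); save('s3.png',np.hstack([cv2.resize(im,(400,300)),cv2.resize(im2[130:360,380:580],(340,300))]))
T=ctrl.state()['tool_pos']
m=(np.hypot(w[...,0]-T[0],w[...,1]-T[1])<.03)&(w[...,2]>.15); print('scene lowest',np.percentile(w[m][:,2],[0,1,5,20])-T[2])
q=ctrl.state()['qpos']; print(q)
```

```text
t8.9 [0.457  0.3584 0.2489] w0.0001 gf0.0 F [-1.3  0.3 -0.2]
closed [0.0372 0.0409 0.0464 0.0609] [[-0.336, -0.942, -0.001], [-0.942, 0.336, -0.001], [0.001, 0.001, -1.0]]
scene lowest [0.03575266 0.04277771 0.05239498 0.08775572]
[ 1.00141378e+00  1.75740292e-01 -1.16974497e-01 -2.37742409e-04
 -1.28009572e+00 -1.34350635e+00]
```

View pics/s3.png

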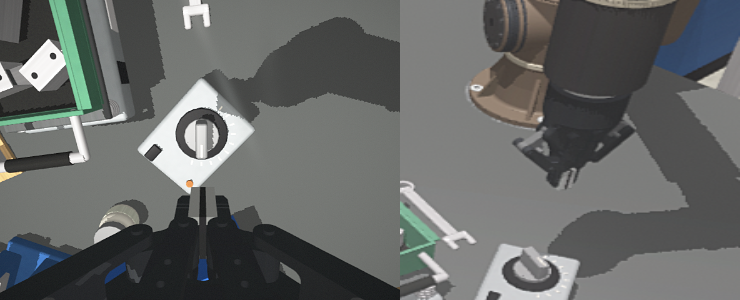

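Both fixed and wrist cameras agree: the closed finger ends sit about 36 mm short of the reported TCP. I'll apply that offset to every tool-down command and descend with contact detection.

```bash
cat >> h.py <<'E'
OFF=.036  # real closed fingertip is this far behind the reported TCP
def go(x,y,ztip,yaw=None,feed=.15,c=None):
    return ctrl.servo_line([x,y,ztip-OFF],feed=feed,ori=None if yaw is None else down(yaw),contact_N=c)
E
python3 - <<'E'
from h import *
yaw=np.radians(-109.6); hand.gripper_to(.05,force=40)
go(.4574,.3588,.145,yaw); print(go(.4574,.3588,.108,feed=.05,c=6)); hand.gripper_to(0,force=40); s=st()
if s['grip_width']<.008: raise SystemExit
t0=np.array(s['ft_torque'])
q=np.array(s['qpos'])
for i in range(34):
    q[5]+=.08; ctrl.set_joints(q); s=ctrl.state()
    dt=np.array(s['ft_torque'])-t0
    print(i,np.round(dt,2),np.round(s['force'],1),'%.3f'%s['qpos'][5],'%.3f'%s['grip_width'],end='|')
    if abs(dt[2])>.45: break
st()
E
```

```text
False
t11.9 [0.4583 0.3587 0.0726] w0.0132 gf42.2 F [ 4.7 -1.8  1.8]
0 [0.73 1.14 0.01] [ 2.2 -0.9  0.6] -1.265 0.013|1 [ 0.64  1.26 -0.  ] [ 1.1 -1.2 -0.1] -1.187 0.013|2 [0.61 1.44 0.06] [ 1.4 -0.4  0.2] -1.107 0.013|3 [ 0.6   1.55 -0.02] [ 0.7 -0.8  0.2] -1.027 0.013|4 [0.55 1.78 0.  ] [ 0.6 -0.8  1.3] -0.948 0.013|5 [ 0.46  1.93 -0.06] [-1.3 -2.   1.5] -0.868 0.013|6 [ 0.43  2.22 -0.06] [-0.5 -1.5  2.5] -0.788 0.013|7 [0.3  2.49 0.07] [-1.6 -1.6  2.5] -0.708 0.013|8 [ 0.25  2.74 -0.01] [-2.8 -2.3  2.8] -0.628 0.013|9 [ 0.12  2.99 -0.01] [-3.5 -3.1  4. ] -0.548 0.013|10 [-0.    3.26  0.04] [-4.8 -3.3  4.6] -0.468 0.013|11 [-0.1   3.44  0.02] [-3.7 -1.9  4. ] -0.387 0.013|12 [-0.07  3.41 -0.  ] [-5.5 -1.7  5.5] -0.307 0.013|13 [-0.2   3.51 -0.01] [-4.9 -2.3  3.9] -0.227 0.013|14 [-0.18  3.49 -0.02] [-5.7 -2.2  6.1] -0.147 0.013|15 [-0.25  3.45  0.04] [-4.3 -2.1  5.8] -0.067 0.013|16 [-0.3   3.45 -0.01] [-4.2 -2.2  5.6] 0.013 0.013|17 [-0.38  3.43 -0.03] [-4.5 -3.3  4.6] 0.093 0.013|18 [-0.41  3.4   0.05] [-4.7 -2.6  4.7] 0.173 0.013|19 [-0.36  3.4   0.02] [-5.  -3.3  4.8] 0.253 0.014|20 [-0.42  3.42  0.03] [-4.4 -3.2  4.9] 0.333 0.013|21 [-0.46  3.45  0.02] [-4.6 -3.5  4.9] 0.413 0.013|22 [-0.55  3.36  0.02] [-4.5 -3.3  4.5] 0.493 0.013|23 [-0.61  3.39  0.02] [-4.8 -2.8  5.8] 0.573 0.013|24 [-0.6   3.3   0.02] [-4.5 -3.8  5.1] 0.653 0.013|25 [-0.62  3.28  0.02] [-5.3 -3.9  5.8] 0.733 0.013|26 [-0.7   3.23  0.  ] [-4.5 -4.9  5.8] 0.813 0.013|27 [-0.73  3.16 -0.01] [-5.1 -4.5  5.1] 0.893 0.013|28 [-0.77  3.13 -0.03] [-4.8 -5.   5. ] 0.973 0.013|29 [-0.78  3.08 -0.19] [-4.8 -3.8  5.3] 1.052 0.013|30 [-0.74  2.32 -1.57] [-3.2 -4.   5.4] 1.131 0.013|t19.7 [0.4585 0.3583 0.0726] w0.0132 gf76.2 F [-3.2 -4.   5.4]
```

The dial met a hard stop at about 2.4 rad of travel (moment jump at the last step), so it is off. Next I release it and look at the gate handle from above.

```bash
cat >> h.py <<'E'
A=np.radians(77.3); TX=-np.array([np.cos(A),np.sin(A)]); TY=np.array([-TX[1],TX[0]])
YG=np.radians(77.3-90)
E
python3 - <<'E'
from h import *
hand.gripper_to(.05); s=st(); T=s['tool_pos']; ctrl.servo_line([T[0],T[1],.23])
C=np.array([.5987,.1743]); G=C+.095*TX-.106*TY
ctrl.movep([*G,.29-OFF],down(YG)); s=st(); print(np.round(s['qpos'],2),G)
im,d,w=cloud('wrist'); save('w4.png',im); np.save('/tmp/w4',w)
l=(w[...,:2]-C); 
W=np.stack([l@TX,l@TY,w[...,2]],-1)
m=(W[...,2]>.155)&(W[...,2]<.185)&(np.abs(W[...,0]-.095)<.035)&(W[...,1]<-.075)&(W[...,1]>-.14)
p=W[m]; print('gh',m.sum(),cv2.minAreaRect((p[:,:2]*1000).astype(np.float32)),np.percentile(p[:,2],[50,95]))
for n,mm in(('gatetop',(np.abs(W[...,2]-.172)<.006)&(np.abs(W[...,0]-.095)<.02)&(np.abs(W[...,1])<.05)),('rear',(np.abs(W[...,2]-.172)<.006)&(np.abs(W[...,0]+.095)<.02)&(np.abs(W[...,1])<.05)),('side-',(np.abs(W[...,2]-.172)<.006)&(np.abs(W[...,1]+.065)<.012)&(np.abs(W[...,0])<.08)),('side+',(np.abs(W[...,2]-.172)<.006)&(np.abs(W[...,1]-.065)<.02)&(np.abs(W[...,0])<.08))):
    p=W[mm]; print(n,len(p),np.round(np.percentile(p,[5,50,95],axis=0)*1000,1).tolist() if len(p) else '')
E
```

```text
t20.1 [0.4585 0.3591 0.0726] w0.0501 gf0.0 F [-1.  -0.2 -0.1]
t22.3 [0.4746 0.1056 0.2538] w0.0497 gf0.0 F [ 0.2  0.5 -0.1]
[ 0.62  0.01 -0.3  -0.   -1.27  0.73] [0.47440795 0.10492792]
gh 1993 ((81.99241638183594, -100.07386779785156), (42.89213562011719, 50.32896423339844), 0.6498306393623352) [0.17180465 0.17396259]
gatetop 1318 [[92.4, -45.0, 169.9], [94.6, -8.3, 171.3], [97.0, 25.1, 172.6]]
rear 627 [[-97.8, -48.7, 166.3], [-95.0, -36.6, 169.9], [-94.0, -15.1, 172.4]]
side- 5680 [[-71.3, -76.3, 169.9], [2.9, -70.2, 171.3], [72.3, -64.3, 172.5]]
side+ 0
```

View pics/w4.png

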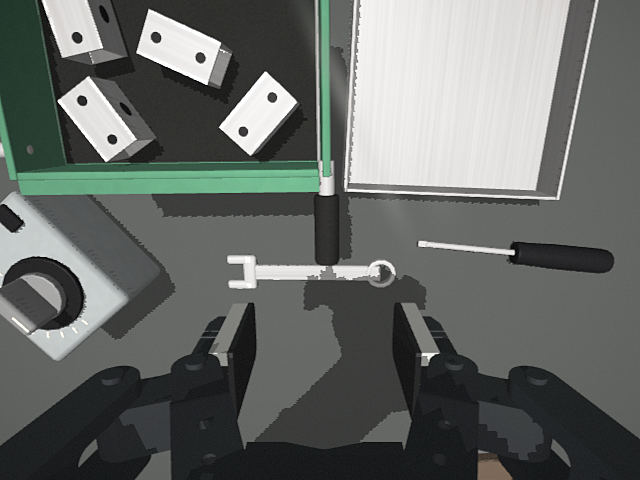

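The wrist view shows the gate handle's black sleeve at (327,230), gate edge at (327,100), and the wrench below on the bench. Gate and rear wall lie at ±95 mm in my tub frame, so the tub centre is right. I'll grip and lower it.

```bash
cat >> h.py <<'E'
C=np.array([.5987,.1743]); HX=.0925
def tubxy(x,y): return C+x*TX+y*TY
def arc(th,y=-.107):
    x=.0025*np.cos(th)+.046*np.sin(th); z=.12+.046*np.cos(th)-.0025*np.sin(th)
    p=tubxy(HX+x,y); return p[0],p[1],z-.019
E
python3 - <<'E'
from h import *
w=np.load('/tmp/w4.npy'); im=cv2.imread('pics/w4.png')
l=w[...,:2]-C; W=np.stack([l@TX,l@TY,w[...,2]],-1)
m=(im.max(-1)<80)&(W[...,2]>.16)&(W[...,2]<.185)&(np.abs(W[...,0]-.095)<.015)&(W[...,1]<-.075)&(W[...,1]>-.14)
p=W[m]; print('sleeve',np.round(np.percentile(p,[2,50,98],axis=0)*1000,1).tolist())
x,y,z=arc(0); go(x,y,.2,YG); print(go(x,y,z,feed=.06,c=6)); hand.gripper_to(0,force=25); s=st()
if s['grip_width']<.01: raise SystemExit
for th in np.linspace(0,1.62,19)[1:]:
    go(*arc(th),feed=.06); s=ctrl.state(); print('%.2f'%th,np.round(s['force'],1),'%.3f'%s['grip_width'],end='|')
st()
E
```

```text
sleeve [[88.0, -123.4, 165.9], [95.6, -100.7, 172.1], [103.4, -79.9, 174.3]]
False
t24.6 [0.4735 0.1051 0.1113] w0.0151 gf24.8 F [-1.3 -0.6  4. ]
0.09 [-1.5  5.2  2.9] 0.015|0.18 [-2.   6.   4.8] 0.015|0.27 [-0.9  4.7  4.6] 0.015|0.36 [0.  4.7 3.5] 0.015|0.45 [1.4 5.2 2.8] 0.015|0.54 [3.5 3.8 3.6] 0.015|0.63 [4.6 3.7 2.3] 0.015|0.72 [6.  4.  1.2] 0.015|0.81 [ 6.2  3.  -0.5] 0.015|0.90 [ 5.8  3.5 -1.6] 0.015|0.99 [ 5.6  3.6 -1.6] 0.015|1.08 [ 5.5  4.3 -0.6] 0.015|1.17 [ 6.3  5.2 -1.3] 0.016|1.26 [ 5.4  5.1 -1.2] 0.015|1.35 [5.5 4.3 0.3] 0.015|1.44 [ 6.5  3.8 -0.7] 0.015|1.53 [4.8 2.  1.1] 0.015|1.62 [6.1 0.  0.9] 0.015|t29.1 [0.4659 0.0633 0.0608] w0.0151 gf26.9 F [6.1 0.  0.9]
```

```bash
cat >> h.py <<'E'
def inTub(w):
    l=w[...,:2]-C; return np.stack([l@TX,l@TY,w[...,2]],-1)
E
python3 - <<'E'
from h import *
hand.gripper_to(.04); x,y,z=arc(1.6); p=tubxy(HX+.046,-.125); go(x,y,.27)
im,d,w=cloud('top'); W=inTub(w)
m=(np.abs(W[...,0]-.118)<.02)&(np.abs(W[...,1])<.05); p=W[m]; print('gate plate z',np.percentile(p[:,2],[5,50,95]), 'slope',np.polyfit(p[:,0],p[:,2],1))
save('t5.png',im[140:300,170:420].repeat(2,0).repeat(2,1)); st()
E
```

```text
gate plate z [0.11791897 0.12175734 0.1259713 ] slope [0.03320502 0.11791106]
t30.8 [0.4634 0.0626 0.233 ] w0.0401 gf0.0 F [ 0.4 -0.5 -0.1]
```

View pics/t5.png

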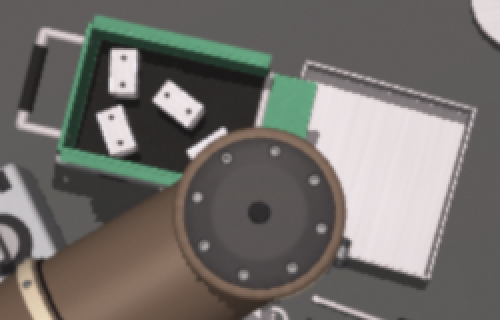

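The gate lies flat as a lip, with its green plate at (290,105) in the crop, next to the pan. Now I'll take the rear handle and tip slowly.

```bash
cat >> h.py <<'E'
def tilt(ph,y=0.):
    x=-.235*np.cos(ph)+.035*np.sin(ph); z=.12+.035*np.cos(ph)+.235*np.sin(ph)
    p=tubxy(HX+x,y); return p[0],p[1],z-.019
E
cat > tip.py <<'E'
from h import *
x,y,z=tilt(0); ctrl.movep([x,y,.25-OFF],down(YG)); hand.gripper_to(.04,force=45)
im,d,w=cloud('wrist'); W=inTub(w)
m=(im.max(-1)<80)&(np.abs(W[...,2]-.157)<.012)&(np.abs(W[...,0]+.1425)<.025)&(np.abs(W[...,1])<.045)
p=W[m]; print('handle',m.sum(),np.round(np.percentile(p,[2,50,98],axis=0)*1000,1).tolist())
dx=np.clip((np.percentile(p[:,0],2)+np.percentile(p[:,0],98))/2+.1425,-.006,.006); print('dx',dx)
q=ctrl.state()['qpos']
for ph in(.3,.6,.85):
    a=tilt(ph); print(ctrl.inverse_kinematics([a[0],a[1],a[2]-OFF],down(YG)) is not None)
p=np.array([x,y])+dx*TX
print(go(p[0],p[1],z,feed=.08,c=6)); hand.gripper_to(0,force=45); s=st(); print(np.round(s['qpos'],2))
E
python3 tip.py
```

```text
handle 2888 [[-151.9, -36.7, 156.3], [-144.7, -1.6, 161.1], [-138.1, 30.7, 163.1]]
dx -0.0024933409989578437
True
True
True
False
t34.1 [0.6307 0.3156 0.1005] w0.0103 gf43.8 F [-1.8 -1.2  2.6]
[ 0.74  0.47 -0.04  0.   -1.06  0.61]
```

```bash
cat > lift.py <<'E'
from h import *
import sys
D=-.0025
def to(ph,feed=.05):
    x,y,z=tilt(ph); p=np.array([x,y])+D*TX; ctrl.servo_line([p[0],p[1],z-OFF],feed=feed); s=ctrl.state()
    print('%.2f'%ph,'t%.1f'%s['time'],np.round(s['force'],1),'%.4f'%s['grip_width'],'gf%.0f'%s['grasp_force'],end=' | ')
    return s
E
python3 - <<'E'
from lift import *
for ph in(.03,.06,.1,.14): to(ph)
im,d,w=cloud('scene'); W=inTub(w)
m=(np.abs(W[...,0]+.0925)<.02)&(np.abs(W[...,1])<.055)&(W[...,2]>.15); print('rear rim z',np.percentile(W[m][:,2],[50,99]))
save('s6.png',im[200:400,260:500].repeat(2,0).repeat(2,1))
E
```

```text
0.03 t34.4 [ 2.9  0.  -2.6] 0.0102 gf44 | 0.06 t34.7 [ 2.5 -0.7 -3.8] 0.0103 gf44 | 0.10 t35.1 [ 4.   0.4 -4.5] 0.0105 gf44 | 0.14 t35.4 [ 3.2  1.4 -3.6] 0.0104 gf44 | rear rim z [0.19164511 0.60572373]
```

View pics/s6.png

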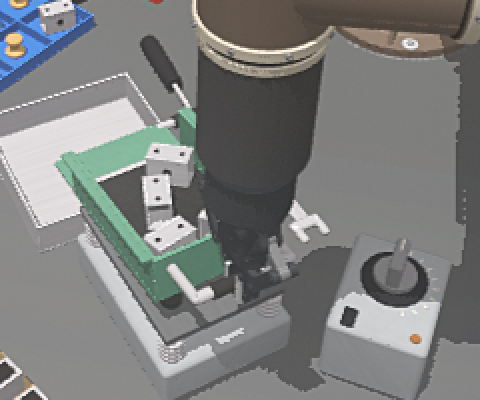

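The tub is lifting with the gate as a lip, and the cases are still at (170,160), (157,198), (170,235). I'll continue, slowly from 0.4 rad on.

Run:
```python
from lift import *
for ph in np.arange(.2,.41,.1): to(ph,.08)
for ph in np.arange(.44,.86,.04):
    s=to(ph,.03)
    if s['grip_width']<.006: print('LOST'); break
ctrl.hold(1.); st()
im,d,w=cloud('scene'); im2,d2,w2=cloud('top'); W2=inTub(w2)
save('s7.png',np.hstack([cv2.resize(im[150:400,200:450],(400,400)),cv2.resize(im2[130:310,150:420],(400,400))]))
```

```text
0.20 t35.8 [ 4.1  2.8 -2.8] 0.0103 gf44 | 0.30 t36.2 [ 4.4  4.5 -1.9] 0.0105 gf44 | 0.40 t36.7 [ 5.1  5.5 -0.2] 0.0097 gf44 | 0.44 t37.1 [ 4.5  5.5 -0.2] 0.0106 gf44 | 0.48 t37.6 [ 4.4  6.  -0.9] 0.0102 gf44 | 0.52 t38.1 [5.5 5.4 0.8] 0.0104 gf44 | 0.56 t38.5 [5.  6.1 0.7] 0.0105 gf44 | 0.60 t39.0 [4.9 7.4 2.3] 0.0107 gf44 | 0.64 t39.5 [4.6 8.1 3. ] 0.0104 gf44 | 0.68 t40.0 [4.7 6.3 5. ] 0.0102 gf44 | 0.72 t40.4 [5.4 8.2 5.2] 0.0107 gf44 | 0.76 t40.9 [4.6 8.  5.6] 0.0104 gf44 | 0.80 t41.4 [3.9 8.2 8. ] 0.0101 gf44 | 0.84 t41.8 [3.5 9.8 8.4] 0.0104 gf44 | t42.8 [0.6099 0.2167 0.2661] w0.0099 gf44.1 F [4.7 7.9 9.2]
```

View pics/s7.png

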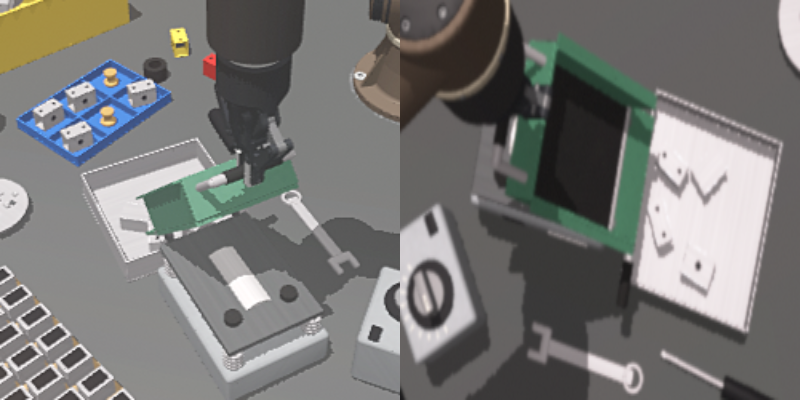

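All four finished cases are in the steel pan (right half: (670,165), (712,175), (660,225), (698,265)), and the tub is empty. Setting the tub down and returning to the gate handle.

Run:
```python
from lift import *
for ph in np.arange(.77,-.01,-.07): to(max(ph,0.),.05)
hand.gripper_to(.04); st(); x,y,z=tilt(0); p=np.array([x,y])+D*TX
ctrl.servo_line([p[0],p[1],.22-OFF]); 
a=arc(1.57); ctrl.movep([a[0],a[1],.25-OFF],down(YG)); 
im,d,w=cloud('wrist'); save('w8.png',im); np.save('/tmp/w8',w); W=inTub(w)
m=(im.max(-1)<80)&(np.abs(W[...,2]-.12)<.02)&(np.abs(W[...,0]-.1385)<.03)&(W[...,1]<-.083)&(W[...,1]>-.125)
p=W[m]; print('gh',m.sum(),np.round(np.percentile(p,[2,50,98],axis=0)*1000,1).tolist())
m=(np.abs(W[...,0]-.09)<.2)&(W[...,2]>.165)&(W[...,2]<.18)&(W[...,0]<.09)
p=W[m]; print('rim',np.round(np.percentile(p,[2,50,98],axis=0)*1000,1).tolist()); st()
```

```text
0.77 t43.4 [4.6 8.9 6.9] 0.0105 gf44 | 0.70 t43.9 [3.  7.8 6.3] 0.0103 gf44 | 0.63 t44.4 [3.9 7.4 5.2] 0.0102 gf45 | 0.56 t44.9 [3.9 6.9 4.2] 0.0102 gf45 | 0.49 t45.3 [3.5 5.6 2.3] 0.0109 gf45 | 0.42 t45.8 [4.4 5.2 1.5] 0.0103 gf45 | 0.35 t46.3 [4.2 4.  0.9] 0.0104 gf46 | 0.28 t46.8 [4.9 4.4 0.2] 0.0103 gf46 | 0.21 t47.3 [ 5.2  3.9 -0.4] 0.0101 gf46 | 0.14 t47.8 [ 4.4  4.8 -1. ] 0.0103 gf47 | 0.07 t48.2 [ 5.   4.9 -0.1] 0.0105 gf47 | 0.00 t48.7 [-0.2  1.3  9.1] 0.0104 gf49 | t49.1 [0.63   0.3152 0.099 ] w0.0399 gf0.0 F [-0.  -0.3 -0.4]
gh 1443 [[129.9, -123.2, 120.2], [137.7, -102.7, 126.0], [145.0, -83.9, 128.1]]
rim [[-30.0, -77.7, 167.5], [28.8, -70.3, 171.3], [87.6, -63.4, 172.7]]
t51.0 [0.4647 0.0635 0.2137] w0.0399 gf0.0 F [-0.4 -0.1 -0.3]
```

View pics/w8.png

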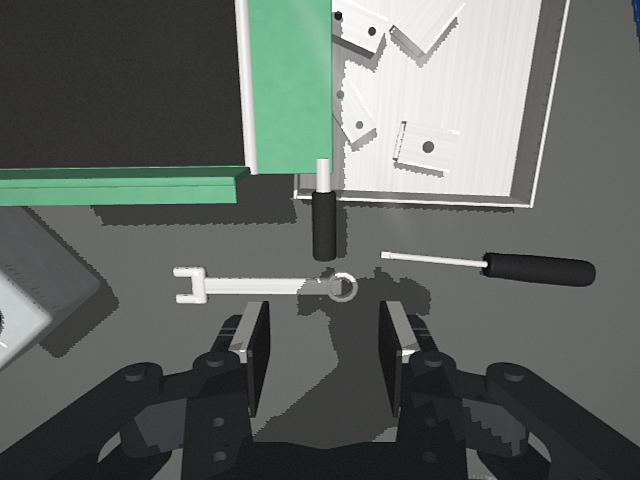

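The tub is level and empty, the four cases lie in the pan, and the gate sleeve is at (324,226), matching the expected arc end. Shutting the gate.

Run:
```python
from h import *
a=arc(1.57); go(a[0],a[1],.15,YG); print(go(*a,feed=.06,c=6)); hand.gripper_to(0,force=30); s=st()
if s['grip_width']<.01: raise SystemExit
for th in list(np.linspace(1.57,0,18)[1:])+[-.05]:
    go(*arc(th),feed=.06); s=ctrl.state(); print('%.2f'%th,np.round(s['force'],1),'%.3f'%s['grip_width'],end='|')
ctrl.hold(.3); hand.gripper_to(.04); a=arc(0); go(a[0],a[1],.30)
im,d,w=cloud('wrist'); W=inTub(w)
m=(np.abs(W[...,2]-.172)<.006)&(np.abs(W[...,0]-.095)<.02)&(np.abs(W[...,1])<.05); p=W[m]
print('gatetop',m.sum(),np.round(np.percentile(p,[5,50,95],axis=0)*1000,1).tolist())
im,d,w=cloud('top'); save('t9.png',im); np.save('/tmp/t9',w); st()
# raw cases
z=w[...,2]; B=np.array([.4908,-.3175]); 
m=((z>.031)&(z<.045)&(np.abs(w[...,0]-B[0])<.14)&(np.abs(w[...,1]-B[1])<.11)).astype(np.uint8)
m=cv2.morphologyEx(m,cv2.MORPH_OPEN,np.ones((3,3)))
n,L,S,_=cv2.connectedComponentsWithStats(m)
for i in range(1,n):
    if S[i,4]>60:
        p=w[L==i]; print(S[i],np.round(cv2.minAreaRect((p[:,:2]*1000).astype(np.float32))[0],1),np.median(p[:,2]),im[L==i].mean(0).round())
```

```text
False
t53.2 [0.4644 0.0635 0.063 ] w0.0151 gf29.2 F [-0.7  5.4  1.3]
1.48 [-0.6  6.  -1.8] 0.015|1.39 [-0.7  5.9 -1.7] 0.015|1.29 [-0.2  5.1 -2.3] 0.015|1.20 [ 0.3  4.  -2.2] 0.015|1.11 [ 0.7  4.2 -2.8] 0.015|1.02 [ 1.9  2.2 -3. ] 0.015|0.92 [ 2.8 -1.8 -4.2] 0.015|0.83 [ 4.1 -5.1 -1.5] 0.015|0.74 [ 2.8 -7.8  0.8] 0.015|0.65 [  2.5 -12.    4. ] 0.015|0.55 [  1.1 -15.5   6.9] 0.015|0.46 [ -0.2 -18.4  12.4] 0.015|0.37 [ -3.8 -23.4  18.9] 0.015|0.28 [ -5.5 -24.7  25.9] 0.015|0.18 [ -9.2 -17.6  29.1] 0.015|0.09 [-10.2 -12.1  27.9] 0.015|0.00 [-10.   -9.   24.3] 0.015|-0.05 [-9.  -7.5 23.8] 0.015|gatetop 1209 [[91.3, -45.6, 170.2], [93.6, -7.7, 171.5], [96.0, 25.8, 172.8]]
t59.6 [0.473  0.1049 0.263 ] w0.0399 gf0.0 F [ 0.1  0.1 -0.4]
[482 209  14  21 237] [ 567.9 -342.1] 0.037403745917052866 [201. 192. 197.]
[446 211  13  20 212] [ 563.9 -259.5] 0.03747393769634255 [210. 200. 205.]
[485 240  12  21 231] [ 498.4 -345.8] 0.03726233197764417 [203. 193. 199.]
[456 279  16  21 241] [ 410.  -284.8] 0.03722805667002982 [207. 198. 203.]
```

View pics/t9.png

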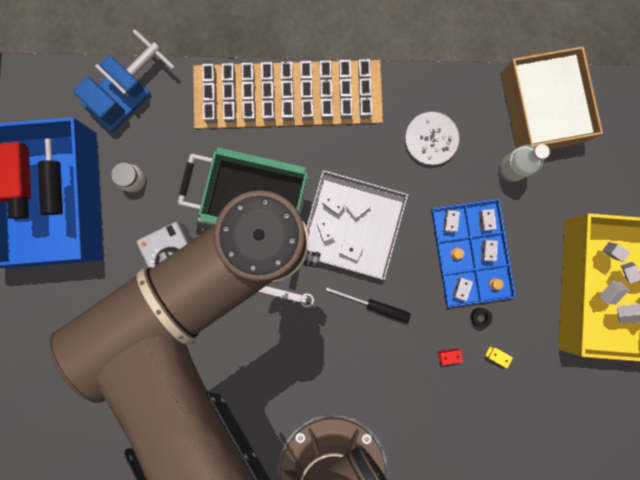

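The top view shows the gate shut, the finished cases still in the pan (332,205 / 357,212 / 326,230 / 350,250), and the raw cases unmoved in the tray. Now the raw cases, each measured from the wrist before its grasp.

```bash
cat > raw.py <<'E'
from h import *
def best(pos,th):
    c=[]
    for k in(0,np.pi):
        o=down(th+k); q=ctrl.inverse_kinematics(pos,o)
        if q is not None: c.append((abs(q[5]),o,th+k))
    return min(c,key=lambda t:t[0])[1:]
def look(xy):
    im,d,w=cloud('wrist'); z=w[...,2]
    g=im.max(-1).astype(int)-im.min(-1)<45
    m=((z>.030)&(z<.045)&g&(np.hypot(w[...,0]-xy[0],w[...,1]-xy[1])<.06)).astype(np.uint8)
    m=cv2.morphologyEx(m,cv2.MORPH_OPEN,np.ones((5,5))); n,L,S,_=cv2.connectedComponentsWithStats(m)
    i=1+np.argmax(S[1:,4]); p=w[L==i]
    (cx,cy),(a,b),ang=cv2.minAreaRect((p[:,:2]*1000).astype(np.float32))
    if a<b: a,b,ang=b,a,ang+90
    print('case',round(cx,1),round(cy,1),'size',round(a,1),round(b,1),'ang',round(ang,1),'z',np.round(np.median(p[:,2]),4))
    return im,np.array([cx,cy])/1000,a,b,np.radians(ang)
def pick(xy,slot,yaw0=0.):
    P=[*xy,.26-OFF]; o,_=best(P,np.radians(83)); ctrl.movep(P,o)
    im,c,a,b,th=look(xy); save('raw_%d.png'%(ctrl.state()['time']*10),im)
    if not(41<a<50 and 22<b<31): print('bad size'); return False
    hand.gripper_to(.045,force=30); P=[*c,.12-OFF]; o,yw=best(P,th); ctrl.movep(P,o)
    if go(*c,.021,feed=.08,c=6): print('contact')
    hand.gripper_to(0,force=30); s=st()
    if s['grip_width']<.018: return False
    go(*c,.20,feed=.2); go(*c,.31,feed=.25); s=ctrl.state()
    if s['grip_width']<.018: print('lost'); return False
    t=tubxy(*slot); P=[*t,.31-OFF]; o,_=best(P,YG); ctrl.movep(P,o); s=st()
    if s['grip_width']<.018: print('lost2'); return False
    go(*t,.2,feed=.2); print('ct',go(*t,.1415,feed=.06,c=4)); st(); hand.gripper_to(.042); go(*t,.25,feed=.2)
    return True
E
python3 - <<'E'
from raw import *
ctrl.servo_line([*ctrl.state()['tool_pos'][:2],.27])
print(pick((.564,-.2626),(-.048,.028)))
im,d,w=cloud('wrist'); W=inTub(w); m=(np.abs(W[...,0])<.085)&(np.abs(W[...,1])<.057)&(W[...,2]>.145)&(W[...,2]<.162); p=W[m]
print(m.sum(),cv2.minAreaRect((p[:,:2]*1000).astype(np.float32)),np.median(p[:,2])); st(); save('w10.png',im)
E
```

```text
case 564.2 -260.7 size 44.4 26.3 ang 172.8 z 0.0366
t64.7 [ 0.5647 -0.2608 -0.0143] w0.0248 gf30.5 F [-0.4  0.9  4.2]
t68.0 [0.6368 0.2139 0.2741] w0.0255 gf29.9 F [-0.4  0.7 -1.3]
ct False
t69.9 [0.6369 0.2151 0.106 ] w0.0257 gf29.8 F [-0.6  0.1 -1. ]
True
3280 ((-48.36869812011719, 27.81569480895996), (25.973949432373047, 45.35148620605469), 0.38640621304512024) 0.15368273090864473
t70.9 [0.6359 0.2148 0.213 ] w0.0423 gf0.0 F [-0.1  0.6 -1.6]
```

View pics/w10.png

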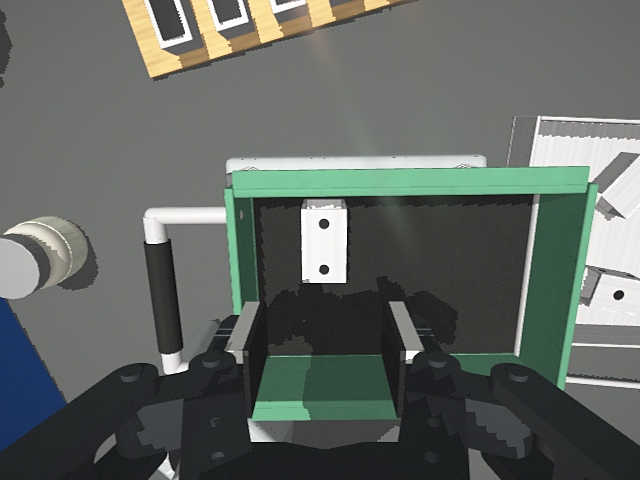

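The first raw case stands in the tub at (324,240), at the intended slot. Doing the other three.

Run:
```python
from raw import *
for xy,sl in(((.568,-.343),(.048,.028)),((.4984,-.347),(-.048,-.03)),((.410,-.286),(.048,-.03))):
    go(*ctrl.state()['tool_pos'][:2],.31)
    ok=pick(xy,sl); print(ok)
    if not ok: break
st()
```

```text
case 568.4 -343.2 size 44.7 26.5 ang 6.6 z 0.0367
t76.7 [ 0.5688 -0.3434 -0.0143] w0.0250 gf30.5 F [-0.5  0.3  3.8]
t80.1 [0.6155 0.1208 0.2736] w0.0251 gf29.9 F [-0.3 -0.5 -0.8]
ct False
t81.9 [0.6158 0.1214 0.106 ] w0.0254 gf29.9 F [ 0.3 -0.5 -1.1]
True
case 498.5 -347.4 size 44.6 26.4 ang 176.6 z 0.0366
t88.5 [ 0.499  -0.3476 -0.0143] w0.0254 gf30.4 F [-0.  -0.   3.8]
t92.2 [0.5801 0.2271 0.2738] w0.0253 gf29.7 F [-0.5 -0.4 -0.2]
ct False
t94.1 [0.5803 0.2279 0.1059] w0.0254 gf29.7 F [-1.1  0.7 -0.3]
True
case 410.2 -286.0 size 44.9 26.4 ang 162.5 z 0.0367
t100.8 [ 0.4106 -0.2862 -0.0144] w0.0250 gf30.1 F [-1.7  0.7  6. ]
t104.0 [0.5589 0.1331 0.274 ] w0.0251 gf29.6 F [-0.1 -0.4  0.6]
ct False
t105.9 [0.5592 0.1342 0.1059] w0.0256 gf29.5 F [0.4 0.2 0.4]
True
t106.9 [0.5585 0.1341 0.2137] w0.0420 gf0.0 F [-0.6 -0.4 -0.1]
```

Move the arm aside and check everything.

Run:
```python
from h import *
go(*ctrl.state()['tool_pos'][:2],.33); ctrl.movep([.30,-.50,.33],down(np.radians(-167)))
im,d,w=cloud('top'); save('t11.png',im); W=inTub(w)
m=((np.abs(W[...,0])<.09)&(np.abs(W[...,1])<.06)&(W[...,2]>.145)&(W[...,2]<.162)).astype(np.uint8); m=cv2.morphologyEx(m,cv2.MORPH_OPEN,np.ones((3,3)))
n,L,S,_=cv2.connectedComponentsWithStats(m)
for i in range(1,n): print(S[i,4],W[L==i].mean(0).round(3))
m=(np.abs(W[...,2]-.172)<.006)&(np.abs(W[...,0]-.095)<.02)&(np.abs(W[...,1])<.05); print('gatetop',np.median(W[m],0)); st()
```

```text
284 [-0.048  0.028  0.154]
277 [0.047 0.027 0.154]
285 [-0.048 -0.031  0.154]
278 [ 0.048 -0.03   0.154]
gatetop [ 0.09332194 -0.00160388  0.17219416]
t110.0 [ 0.3007 -0.4996  0.33  ] w0.0424 gf0.0 F [-0.4 -0.  -0.5]
```

View pics/t11.png

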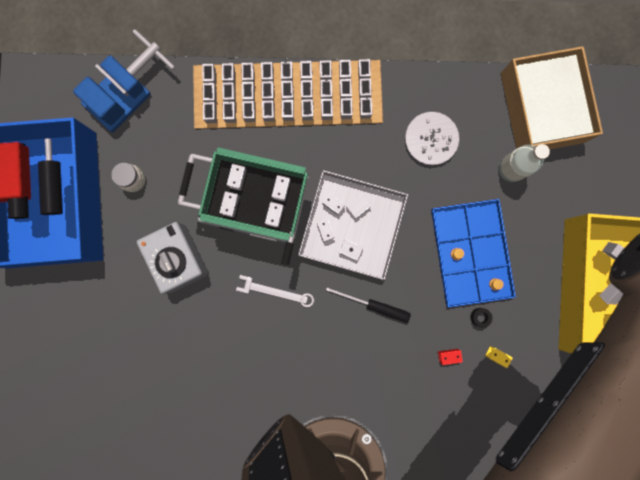

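The four raw cases stand in the tub (235,177 / 280,187 / 228,204 / 274,215) and the four finished ones in the pan. The gate is shut, and the tray holds only the brass turns. The bystanders are in place.

```bash
python3 -c "
from h import *
print(job.job_done())"
```

```text
the job is handed in; nothing more can be done
None
```

The job is handed in at about 110 s of the 210 s allowed: dial off, four finished cases tipped into the pan, tub level with its gate shut, four raw cases loaded, and nothing else seen to have moved; the judge's result was not shown.

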